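# Get the spread warmer ready

### The arm

A 6-joint arm with a two-finger parallel gripper is mounted at the origin on the work surface. World frame = base frame: x ahead of the robot, y to its left, z up, the work surface at z = 0. Lengths are in m, angles in rad, forces in N, time in s.
With the tool pointing down it reaches from about 0.225 to 0.875 m from the base axis. Payload 3.4 kg.
Tool frame: the origin (TCP) lies where the fingers leave the gripper's body, on its centre line; the fingertips stand 73 mm ahead of it and the grasp point (between the pads) lies 54 mm ahead of it (manip.pinch_z is the distance from the TCP to the grasp point, in m); z points along the fingers, y is the line along which they close (so a half turn about z gives the same grasp; the last joint's range is limited). The gripper opens to 85 mm and grips with 20 to 120 N. Pads are 22 mm wide; open, the fingers measure 114 mm over their backs; the gripper's body (76 mm by 85 mm) begins 54 mm behind the grasp point. The pads swing forward as they close: fully open they stand 13 mm farther back than shut.
Start: joints at [-1.354, 0.276, 1.505, -0, 1.361, -0.121], TCP at [0.191, -0.543, 0.304] pointing down, gripper open.
Joint ranges: [-2.89, 2.89], [-0.75, 2.08], [0.22, 2.7], [-1.18, 4.32], [0.11, 2.71], [-2.7, 2.7]. Speed limits (rad/s): [2.57, 2.57, 3.14, 3.14, 3.14, 3.14].

### API

Orientations are given as a unit quaternion [w, x, y, z].
In Python, from rig import readout, imaging, manip gives the robot as it stands. The module is installed in compiled form; this text tells all that it offers.
- The arm moves only by the tool servo_tool, never from a script. Its argument "moves" is a list of rows, each an object with "dp": the shift along the tool's x, y, z in units of 0.2 m (1.0 is 0.2 m), a list of three; "delta_rot": the turn, a rotation vector about the tool's x, y, z in units of 0.1 rad (1.0 is 0.1 rad), a list of three; "fingers": the opening, from 0 (shut) to 1 (fully open). In form: [{"dp": [dx, dy, dz], "delta_rot": [wx, wy, wz], "fingers": fingers}, ...]. A call has 1 to 5 rows; each row shifts and turns the commanded pose from where the row before left it, along the tool's axes as they then stand; what a row does not reach is not made up. A row lasts 1/10 s, in which the tool goes at most 50 mm and 8.59 degrees, less where a joint would pass 70% of its speed; a pose out of reach is approached as far as the arm can. A call with a number of a shift or a turn outside -1 to 1 is refused whole. A call with a gripper value outside its range is refused whole. The fingers move at their own pace and stop on an object; "force" is the grip in N (left out, the last holds). Time passes only in rows, so rows that do not move let the fingers close. It gives the time, the measured TCP pose, the force, the opening and the grip force at its end, in the units of the state.
- readout.get_state(): the state, without advancing time (a new reading comes with each control period).
- imaging.get_image(name): name is "side" or "top"; returns (picture, depth): 480x640x3 uint8, red, green, blue; 480x640 float32, m along the optical axis (not along the pixel's ray), 0 where there is no reading.
- imaging.calibration(name): a dict with "intrinsics" (3x3 intrinsics, pixels), "R" (3x3) and "t" (3): a world point X has camera coordinates R X + t. Camera axes: x right, y down, z forward; pixel columns grow to the right and rows downward; lengths in m; the calibration is good to about 2 mm. A picture is of the moment at which its call begins. calibration takes no time and is no camera call.
- manip.sign_off(): hands the job in; it is judged then, once.
The state is a dict: "clock": time; "qpos": joint angles; "qd": joint speeds; "effort": joint torques, N m; "position": TCP position; "ee_rot": TCP orientation; "contact_force": force on the tool from outside, world axes, zero at the start; "moment": the same for the moment, N m; "width": finger opening in m; "gripper_force": force on a finger pad.
Only numpy, scipy, OpenCV 4.12 (cv2) and the standard library are available. Lean on these libraries where they do the work, as an engineer would, in place of code of your own. Each camera call takes 0.05 s, during which the arm holds its last target. There are 200 camera calls.

### The job

Get the spread warmer ready for the sandwich stand: lower the empty steel pot upright into the warmer's fixed steel bath pot until it stands on the bottom (do not drop it in) and let go of it. Then turn the black heat knob on the sloping panel so that its white pointer is lined up with the orange marker, to within a few degrees, and let go. Leave the blue tub, the jar and the stack of paper cups standing where they are.

Things in the scene. Friction and masses are not known exactly. Their poses are not given: they have to be found in the camera images.
- warmer: Fixed grey table-top warmer. Origin at table level; x away from its front, y left, z up. Plinth 78 mm high at x -55 to 115, y -100 to 100 mm. In front a black panel slopes up at 35 deg; the dial centre is on it at x -95, y 0, z 46 mm, the knob axis leaning 35 deg from vertical to the front (-x). Bath pot at x 55, y 0 mm. Its front faces the robot's right or right and away.
- bath_floor (a point): Centre of the inner floor of the fixed steel bath pot, 83 mm above the table (axes as warmer). The bath pot's inside radius is 28.5 mm at the floor and 40 mm at the mouth; wall 4 mm; outside radius at the mouth 44 mm.
- bath_rim (a point): Centre of the mouth of the bath pot, 57 mm above its inner floor.
- pot: Loose empty steel pot, open at the top: the same tapered shape as the bath pot but narrower. 100 mm tall, outside radius 25 mm at the foot and 32 mm at the rim, wall 3 mm, about 160 g. Origin: centre of its underside, z up. Nested in the bath pot it stands 43 mm proud of the bath pot's rim.
- pot_rim (a point): Centre of the pot's mouth, 100 mm above its origin.
- heat (a joint): Angle of the black heat knob, rad, 0 to 4.7; grows clockwise as seen looking onto the panel. At 0 the pointer points 135 degrees anticlockwise from straight up the slope (down and to the left as seen from the front).
- marker_ring (a joint): Angle of the orange marker on the dial, rad, with the same zero and sense as heat: the knob is set when heat equals marker_ring. It cannot be touched and does not move during the job.
- knob_grip (a point): Point on the knob axis at grip height, 36 mm off the panel. z: along the axis, out of the panel; x: along the grip bar to the pointer end. The bar is 42 mm long (x), 14 mm thick (y), and runs from 7 mm above this point to 23 mm below it, where a round skirt of radius 22 mm begins.
- pointer_tip (a point): Tip of the knob's white pointer: 28 mm from the axis, 27 mm below knob_grip along the axis (9 mm off the panel).
- marker_tip (a point): Point of the orange marker: 28 mm from the knob's axis, in the same plane as pointer_tip, so the two points meet when the knob is set. Drawn as an orange tab 7 mm wide and 20 mm long on the dial, outside the knob. Axes: x outward from the knob axis, z out of the panel.
- tub: Bystander: closed blue spread tub, 88 mm across, 90 mm tall. Origin: centre of its underside.
- jar: Bystander: amber jar with red cap, 68 mm across, 105 mm tall. Origin: centre of its underside.
- cup_stack: Bystander: stack of white paper cups, 84 mm across, 122 mm tall. Origin: centre of its underside.

How it is judged:
By the outcome, as a careful person would: the job done as asked, in the order asked, and still so for the second after the job is handed in, with the robot touching nothing.
It also fails if it takes over 72 s, if anything falls off the work surface, if the arm or the gripper's body presses on something with over 40 N, if the wrist force passes 120 N, or if a joint passes its speed limit or range.

## Working session

There is one attempt and no reset: what is moved stays moved. The work goes in short steps, Python scripts to look and compute and a tool call to move; the robot and the scene stay as the last step left them, time stands still between calls to the robot, and variables do not carry over. Pictures are saved under pics/ and viewed, at most 10 in all, crops included, and the job is handed in when it is done.

Besides the shell and the picture viewer there is one more tool, called after "Request:" by a JSON object that holds its "api" and its "payload". servo_tool: Moves the arm, as the interface text tells. Its arguments: {"type":"object","properties":{"moves":{"type":"array"},"force":{"type":"number"}},"required":["moves"]}

```bash
mkdir -p pics
python3 - <<'E'
from rig import readout, imaging, manip
import cv2, numpy as np
for n in("side","top"):
    p,d=imaging.get_image(n); cv2.imwrite(f"pics/{n}0.png",p[:,:,::-1]); np.savez(f"{n}0.npz",p=p,d=d)
    c=imaging.calibration(n); print(n,c["intrinsics"].round(1).tolist(),c["R"].round(4).tolist(),c["t"].round(4).tolist())
print(readout.get_state(),manip.pinch_z)
E
```

```text
side [[468.1, 0.0, 315.5], [0.0, 468.1, 231.4], [0.0, 0.0, 1.0]] [[-0.9947, -0.1012, 0.0173], [-0.0664, 0.5057, -0.8601], [0.0782, -0.8567, -0.5098]] [0.5814, 0.1061, 1.0557]
top [[499.5, 0.0, 322.1], [0.0, 499.5, 237.0], [0.0, 0.0, 1.0]] [[0.1268, -0.9919, -0.0019], [-0.9662, -0.1231, -0.2266], [0.2245, 0.0305, -0.974]] [-0.001, 0.5968, 1.0511]
{'clock': 0.1, 'qpos': array([-1.35398666e+00,  2.76525429e-01,  1.50602305e+00,  2.08223429e-05,
        1.36069996e+00, -1.20977559e-01]), 'qd': array([-0.00131332, -0.00165123, -0.00491017, -0.00014459, -0.00063941,
       -0.00144984]), 'effort': array([ 1.53405439e-03, -4.17700624e+01, -2.46404868e+01, -8.93569745e-05,
        5.81594548e-03, -9.05151921e-06]), 'position': array([ 0.19049001, -0.5421491 ,  0.30312314]), 'ee_rot': array([-8.27431445e-04,  9.85771373e-01,  1.68089602e-01, -2.94854856e-05]), 'contact_force': array([-0.32421599,  0.09837317, -0.08579456]), 'moment': array([-0.02244689, -0.01081036,  0.06965076]), 'gripper_force': 0.0, 'width': 0.08527358902383578} 0.0539
```

View pics/top0.png

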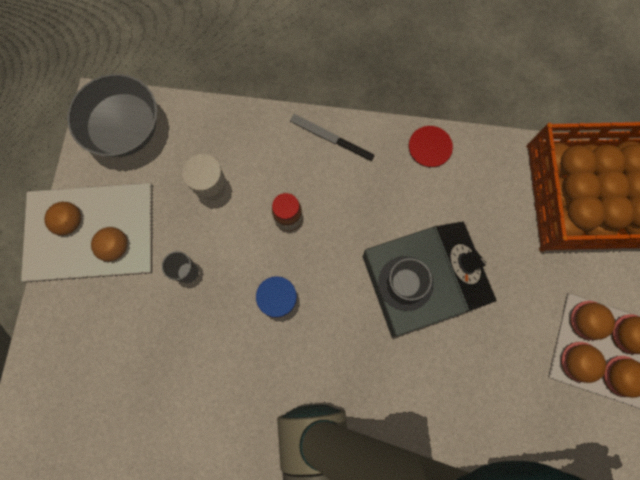

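View pics/side0.png

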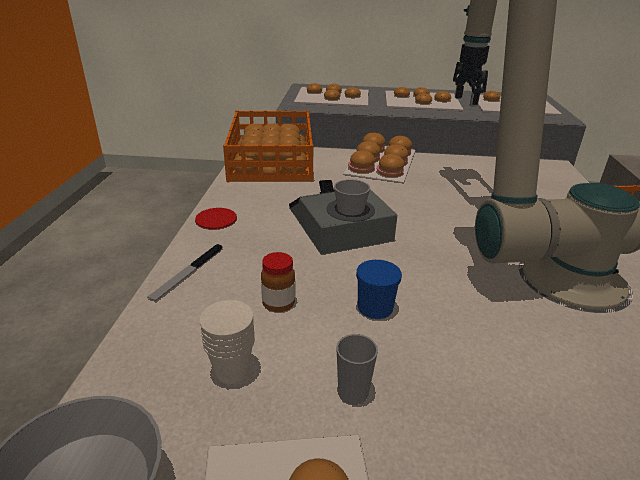

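The top view shows the pot near (177,266), bath pot (409,280), dial (467,263) with its orange marker near (466,280), tub (277,297), jar (287,208) and cups (203,175). The side view shows the pot at (356,370) and the bath pot at (352,200).

```bash
cat > h.py <<'E'
import numpy as np, cv2
from rig import imaging, readout
def cal(n):
    c=imaging.calibration(n); return c["intrinsics"],c["R"],c["t"]
def cloud(n,d):
    K,R,t=cal(n); v,u=np.mgrid[:480,:640]
    C=np.stack([(u-K[0,2])/K[0,0]*d,(v-K[1,2])/K[1,1]*d,d],-1)
    return (C-t)@R
def ray(n,u,v):
    K,R,t=cal(n); return -R.T@t, R.T@np.array([(u-K[0,2])/K[0,0],(v-K[1,2])/K[1,1],1.])
def plane(n,u,v,p0,nrm):
    o,r=ray(n,u,v); return o+r*(np.dot(p0-o,nrm)/np.dot(r,nrm))
def proj(n,X):
    K,R,t=cal(n); c=K@(R@np.asarray(X)+t); return c[:2]/c[2]
def circ(P):
    A=np.c_[2*P,np.ones(len(P))]; s=np.linalg.lstsq(A,(P**2).sum(1),rcond=None)[0]
    return s[:2],np.sqrt(s[2]+s[:2]@s[:2])
E
python3 - <<'E'
from h import *
f=np.load("top0.npz"); X=cloud("top",f["d"]); z=X[...,2]; ok=f["d"]>0
v,u=np.mgrid[:480,:640]
print("table z",np.median(z[300:400,100:250]))
def box(a,b,c,d): return ok&(u>=a)&(u<b)&(v>=c)&(v<d)
w=box(345,510,210,350)
m=w&(abs(z-.078)<.004); print(m.sum(),cv2.minAreaRect(X[m][:,:2].astype(np.float32)*1000))
m=w&(z>.134)&(z<.146); print("bathrim",m.sum(),circ(X[m][:,:2]),z[w].max())
for n,b in dict(pot=(155,205,245,292),tub=(250,305,270,325),jar=(265,305,188,238),cups=(178,230,148,205)).items():
    q=box(*b); zm=np.percentile(z[q],98); m=q&(z>zm-.006); print(n,zm,m.sum(),circ(X[m][:,:2]),X[m].mean(0))
f2=np.load("side0.npz"); Y=cloud("side",f2["d"])
q=np.zeros((480,640),bool); q[325,:]=0; q[330:410,330:382]=1
m=q&(Y[...,2]>.093)&(Y[...,2]<.106); print("pot side",m.sum(),circ(Y[m][:,:2]))
q=np.zeros((480,640),bool); q[175:225,320:385]=1
m=q&(Y[...,2]>.134)&(Y[...,2]<.146); print("bath side",m.sum(),circ(Y[m][:,:2]))
cv2.imwrite("pics/c1.png",cv2.resize(np.hstack([f["p"][225:305,420:510],f["p"][240:320,370:440],f["p"][245:325,140:220]])[:,:,::-1],None,fx=3.3,fy=3.3,interpolation=cv2.INTER_CUBIC))
E
```

```text
table z 0.0008378559023586899
5603 ((537.3130493164062, -174.10276794433594), (199.69723510742188, 243.2386016845703), 25.877965927124023)
bathrim 311 (array([ 0.51030405, -0.11886497]), np.float64(0.04111739038910109)) 0.1453693390468069
pot 0.10105075146687388 162 (array([0.48264307, 0.37600063]), np.float64(0.030070899490308896)) [0.48257966 0.37688146 0.09984501]
tub 0.09393148165134689 1166 (array([0.44511197, 0.15467363]), np.float64(0.030792632854460128)) [0.444839   0.15483072 0.0909631 ]
jar 0.10815715399386461 516 (array([0.64335501, 0.16205227]), np.float64(0.02079242510923205)) [0.6433839  0.16204002 0.10563257]
cups 0.12591539896255172 988 (array([0.69115467, 0.353996  ]), np.float64(0.02961538926144893)) [0.69089336 0.35390438 0.12297246]
pot side 413 (array([0.4842748 , 0.37890936]), np.float64(0.03005855478550945))
bath side 224 (array([ 0.51149518, -0.11623313]), np.float64(0.041347310170380555))
```

View pics/c1.png

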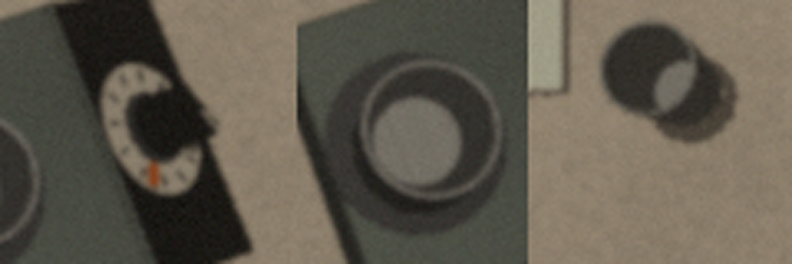

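The crop shows the dial ring centred near pixel (466,264), the orange tab near (467,278), and the knob bar pointing roughly down-slope. Next I'll fix the warmer yaw and dial frame.

```bash
cat >> h.py <<'E'
def warmer(yaw,bath):   # bath xy -> origin, Rw ; panel frame: e_up (up slope), e_r (right seen from front), n
    c,s=np.cos(yaw),np.sin(yaw); Rw=np.array([[c,-s,0],[s,c,0],[0,0,1.]])
    o=np.array([*bath,0])-Rw@[.055,0,0]
    a=np.radians(35); n=Rw@[-np.sin(a),0,np.cos(a)]; up=Rw@[np.cos(a),0,np.sin(a)]; r=Rw@[0,-1.,0]
    return o,Rw,o+Rw@[-.095,0,.046],up,r,n
E
python3 - <<'E'
from h import *
f=np.load("top0.npz"); X=cloud("top",f["d"]); z=X[...,2]; p=f["p"]
v,u=np.mgrid[:480,:640]; w=(u>345)&(u<515)&(v>210)&(v<350)
hsv=cv2.cvtColor(p,cv2.COLOR_RGB2HSV)
grey=(p.max(-1)>45)
m=(w&(abs(z-.078)<.006)&grey).astype(np.uint8)
m=cv2.morphologyEx(m,cv2.MORPH_CLOSE,np.ones((3,3))); m=cv2.morphologyEx(m,cv2.MORPH_OPEN,np.ones((7,7)))
ct=max(cv2.findContours(m,0,1)[0],key=cv2.contourArea)[:,0]
hull=cv2.convexHull(ct)[:,0]
P=np.array([plane("top",a,b,np.array([0,0,.078]),np.array([0,0,1.]))[:2] for a,b in hull])*1000
r=cv2.minAreaRect(P.astype(np.float32)); print("plinth",r, cv2.boxPoints(r).round(1).tolist())
black=(w&(p.max(-1)<=45)).sum(); print(black)
# panel plane fit to points, panel region
q=(u>425)&(u<500)&(v>215)&(v<310)&(p.max(-1)<40)&(z<.085)&(z>.005)
Q=X[q]
best=None; rng=np.random.default_rng(0)
for _ in range(500):
    a,b,c=Q[rng.choice(len(Q),3,False)]; n=np.cross(b-a,c-a); n/=np.linalg.norm(n)+1e-12
    k=abs((Q-a)@n)<.002
    if best is None or k.sum()>best.sum(): best=k
I=Q[best]; c0=I.mean(0); n=np.linalg.svd(I-c0,full_matrices=False)[2][2]; n*=np.sign(n[2]); print("panel n",n,np.degrees(np.arccos(n[2])),"yaw",np.degrees(np.arctan2(-n[1],-n[0])),best.sum(),len(Q))
# dial ring white
wh=((u>440)&(u<495)&(v>235)&(v<292)&(hsv[...,2]>110)&(hsv[...,1]<90)).astype(np.uint8)
o=((u>440)&(u<495)&(v>235)&(v<300)&(hsv[...,0]<16)&(hsv[...,1]>120)&(hsv[...,2]>70))
print("orange",o.sum(),u[o].mean(),v[o].mean(),u[o].min(),u[o].max(),v[o].min(),v[o].max())
E
```

```text
plinth ((522.1870727539062, -143.68653869628906), (199.0404815673828, 175.82896423339844), 25.930620193481445) [[394.20001220703125, -108.0999984741211], [471.1000061035156, -266.29998779296875], [650.0999755859375, -179.1999969482422], [573.2000122070312, -21.100000381469727]]
2212
panel n [ 0.25214984 -0.51995255  0.816131  ] 35.30065345305094 yaw 115.87096318553357 1170 1666
orange 23 466.2173913043478 277.4347826086956 465 468 274 281
```

Run:
```python
from h import *
f=np.load("top0.npz"); X=cloud("top",f["d"]); p=f["p"]
o,Rw,D,up,r,n=warmer(np.radians(115.9),[.5105,-.1182]); print("o",o,"dial",D,proj("top",D))
v,u=np.mgrid[:480,:640]; w=(u>430)&(u<505)&(v>225)&(v<305)
L=(X-D)@np.stack([r,up,n],1)*1000   # right, up, height (mm)
k=w&(abs(L[...,0])<40)&(abs(L[...,1])<40)
for lo,hi in((22,30),(30,38),(38,48)):
    m=k&(L[...,2]>lo)&(L[...,2]<hi); Q=L[m][:,:2]; 
    if len(Q)>5:
        c=Q.mean(0);s=np.linalg.svd(Q-c); print(lo,len(Q),c,cv2.minAreaRect(Q.astype(np.float32)),np.degrees(np.arctan2(s[2][0,0],s[2][0,1])))
hsv=cv2.cvtColor(p,cv2.COLOR_RGB2HSV)
om=(u>440)&(u<495)&(v>235)&(v<300)&(hsv[...,0]<16)&(hsv[...,1]>120)&(hsv[...,2]>70)
for h in(1,3,9):
    P=np.array([(plane("top",a,b,D+n*h/1000,n)-D)@np.stack([r,up],1)*1000 for a,b in zip(u[om],v[om])]); c=P.mean(0)
    print("marker h",h,c,np.hypot(*c),"deg cw from up",np.degrees(np.arctan2(c[0],c[1])),np.hypot(*P.T).min(),np.hypot(*P.T).max(), "depth h",np.median(L[om][:,2]))
# rectify at h=9 for viewing
g=np.array([[-50,-50],[50,-50],[50,50],[-50,50]])
def rect(h):
    src=np.array([proj("top",D+(a*r+b*up+h*n)/1000) for a,b in g],np.float32)
    dst=np.array([[ (a+50)*4,(50-b)*4] for a,b in g],np.float32)
    return cv2.warpPerspective(p,cv2.getPerspectiveTransform(src,dst),(400,400),flags=cv2.INTER_CUBIC)
im=np.hstack([rect(9),rect(43)]); im=cv2.convertScaleAbs(im,alpha=1.6)
cv2.imwrite("pics/c2.png",im[:,:,::-1])
```

```text
o [ 0.5345241  -0.16767568  0.        ] dial [ 0.57602027 -0.25313367  0.046     ] [465.1493255  264.05646624]
22 64 [-0.90503959  6.277529  ] ((-2.5451736450195312, 5.464609146118164), (42.239051818847656, 12.784856796264648), 21.93447494506836) -116.7476066800747
30 57 [-0.83769671  5.77189267] ((-2.0348663330078125, 6.193142890930176), (42.43098831176758, 12.296134948730469), 16.408660888671875) -115.9370820664358
38 102 [-0.6192011   2.43867959] ((-0.9669761657714844, 1.8805084228515625), (42.200626373291016, 18.03384780883789), 17.471921920776367) -117.0823776226115
marker h 1 [-29.46365287  15.98282482] 33.5195096883671 deg cw from up -61.52198213526879 24.281602174428937 42.6525919611437 depth h 4.79500095988453
marker h 3 [-29.61765863  18.61800243] 34.98336343452826 deg cw from up -57.84605695193714 25.51378676453345 44.141646455226685 depth h 4.79500095988453
marker h 9 [-30.07967591  26.52353526] 40.103426601284944 deg cw from up -48.594926945879955 30.33198287733245 49.18088964666514 depth h 4.79500095988453
```

View pics/c2.png

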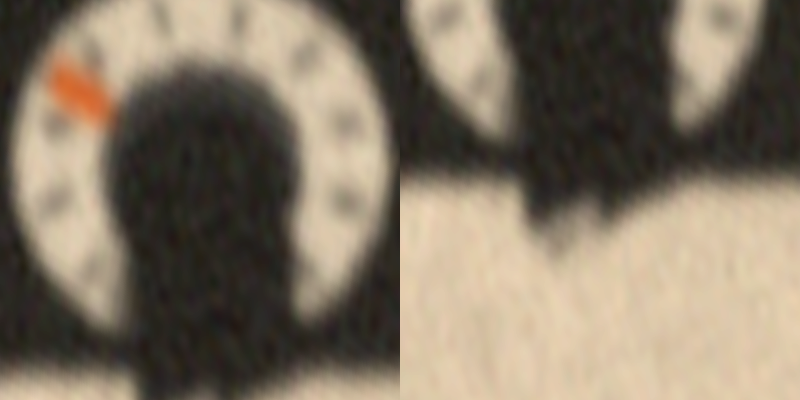

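The rectified dial view shows the orange tab from about (60,75) to (105,120), and the white pointer is not distinguishable. I'll average some frames and enhance the image.

Run:
```python
from h import *
ps=[];ds=[]
for _ in range(10):
    a,b=imaging.get_image("top"); ps.append(a.astype(float)); b=b.copy(); b[b==0]=np.nan; ds.append(b)
p=np.mean(ps,0); d=np.nanmedian(ds,0); d=np.nan_to_num(d); np.savez("avg.npz",p=p,d=d)
s=np.mean([imaging.get_image("side")[0].astype(float) for _ in range(5)],0)
a=p[235:300,435:500]; b=s[170:210,305:345]
e=lambda x,k:cv2.resize(np.clip(255*(x/255)**.55*1.1,0,255).astype(np.uint8),(k,k),interpolation=cv2.INTER_CUBIC)
cv2.imwrite("pics/c3.png",np.hstack([e(a,520),cv2.copyMakeBorder(e(b,270),0,250,0,0,0)])[:,:,::-1])
X=cloud("top",d); o,Rw,D,up,r,n=warmer(np.radians(115.9),[.5105,-.1182])
v,u=np.mgrid[:480,:640]; w=(u>435)&(u<500)&(v>235)&(v<300)
L=(X-D)@np.stack([r,up,n],1)*1000
k=w&(np.hypot(L[...,0],L[...,1])<35)
for lo in (16,34,37,40):
    m=k&(L[...,2]>lo)&(L[...,2]<48); Q=L[m][:,:2]; c=Q.mean(0); U,S,V=np.linalg.svd(Q-c,full_matrices=False)
    print(lo,len(Q),c,np.median(L[m][:,2]),S/np.sqrt(len(Q))*np.sqrt(12),np.degrees(np.arctan2(V[0,0],V[0,1])))
hsv=cv2.cvtColor(p.astype(np.uint8),cv2.COLOR_RGB2HSV)
om=w&(hsv[...,0]<16)&(hsv[...,1]>120)&(hsv[...,2]>70)
for h in(1.5,5,9):
    P=np.array([(plane("top",a,b,D+n*h/1000,n)-D)@np.stack([r,up],1)*1000 for a,b in zip(u[om],v[om])]); c=P.mean(0); V=np.linalg.svd(P-c)[2][0]
    print(h,len(P),c,np.degrees(np.arctan2(c[0],c[1])),np.hypot(*P.T).min(),np.hypot(*P.T).max(),"axis",np.degrees(np.arctan2(V[0],V[1])))
```

```text
16 261 [-0.78978249  4.72119218] 34.49901094250836 [43.48290033 11.18724266] -116.58514429753647
34 134 [-0.72664846  3.31810533] 42.131267236121175 [42.8800347  12.91137388] -117.1857201610006
37 110 [-0.85837807  2.64041777] 42.94364278480122 [42.88545205 13.04051738] -117.48034272264344
40 91 [-0.88237071  1.84884179] 43.16827193054521 [42.62665332 12.86427074] -117.32847147770418
1.5 23 [-29.50215431  16.64161922] -60.57345949734239 24.56842050247311 43.01469610317403 axis -47.82066699377124
5 23 [-29.77166439  21.25318004] -54.47799262333751 26.953253029791384 45.73275397650246 axis -47.82066699377125
9 23 [-30.07967591  26.52353526] -48.594926945879955 30.33198287733245 49.18088964666514 axis -47.82066699377144
```

View pics/c3.png

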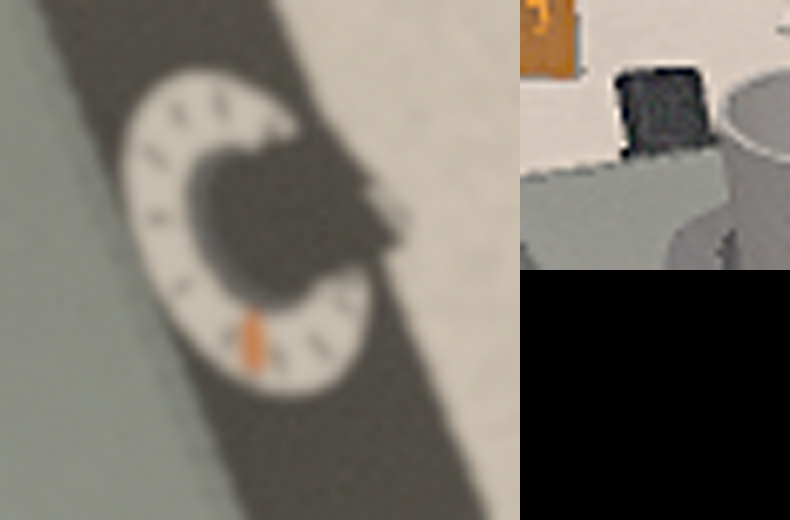

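Run:
```python
from h import *
o,Rw,D,up,r,n=warmer(np.radians(115.9),[.5105,-.1182]); D=D+(-.9*r+1.9*up)/1000; p=np.load("avg.npz")["p"]
for name,rad,h,a in [("A tip62.7",28,9,62.7),("A 24",24,9,62.7),("B tip-117",28,9,-117.3),("B 24",24,9,-117.3),("A top end",21,43,62.7),("B top end",21,43,-117.3),("A skirt end",21,13,62.7),("B skirtend",21,13,-117.3)]:
    t=np.radians(a); X=D+(rad*(np.sin(t)*r+np.cos(t)*up)+h*n)/1000; q=proj("top",X); print(name,((q-[435,235])*8).round(),p[int(round(q[1])),int(round(q[0]))].round())
for s in (7,-7):
    for e in(21,-21):
        t=np.radians(62.7); a=np.sin(t)*r+np.cos(t)*up; b=np.cos(t)*r-np.sin(t)*up
        print("corner",e,s,((proj("top",D+(e*a+s*b+43*n)/1000)-[435,235])*8).round())
# light patch: which world depth
d=np.load("avg.npz")["d"]; X=cloud("top",d); L=(X-D)@np.stack([r,up,n],1)*1000
for v in range(255,268,2): print(v,[(u,L[v,u].round().astype(int).tolist(),p[v,u].mean().round()) for u in(480,482,484,486)])
```

```text
A tip62.7 [201. 150.] [72. 67. 58.]
A 24 [210. 161.] [41. 39. 35.]
B tip-117 [324. 302.] [133. 121. 105.]
B 24 [315. 291.] [79. 74. 63.]
A top end [310. 128.] [28. 25. 21.]
B top end [404. 244.] [126. 114.  97.]
A skirt end [227. 164.] [26. 24. 21.]
B skirtend [320. 278.] [78. 71. 61.]
corner 21 7 [319. 113.]
corner -21 7 [413. 229.]
corner 21 -7 [302. 142.]
corner -21 -7 [396. 259.]
255 [(480, [7, -6, 43], np.float64(77.0)), (482, [12, -78, -2], np.float64(119.0)), (484, [10, -83, 0], np.float64(125.0)), (486, [9, -86, 2], np.float64(125.0))]
257 [(480, [2, -2, 43], np.float64(36.0)), (482, [7, -77, -4], np.float64(90.0)), (484, [6, -81, -2], np.float64(121.0)), (486, [4, -84, 2], np.float64(123.0))]
259 [(480, [-2, 1, 44], np.float64(40.0)), (482, [-3, -5, 44], np.float64(86.0)), (484, [1, -78, -2], np.float64(108.0)), (486, [0, -83, 0], np.float64(121.0))]
261 [(480, [-6, 2, 42], np.float64(24.0)), (482, [-7, -3, 44], np.float64(53.0)), (484, [-8, -9, 44], np.float64(86.0)), (486, [-5, -81, -1], np.float64(108.0))]
263 [(480, [-10, -1, 38], np.float64(23.0)), (482, [-11, -3, 42], np.float64(28.0)), (484, [-13, -8, 43], np.float64(67.0)), (486, [-14, -13, 44], np.float64(107.0))]
265 [(480, [-14, -3, 35], np.float64(23.0)), (482, [-15, -2, 40], np.float64(26.0)), (484, [-17, -4, 43], np.float64(56.0)), (486, [-18, -12, 43], np.float64(112.0))]
267 [(480, [-17, -6, 31], np.float64(26.0)), (482, [-19, -6, 36], np.float64(39.0)), (484, [-16, -74, -7], np.float64(106.0)), (486, [-18, -76, -4], np.float64(120.0))]
```

The depth data shows the bright patch at pixel (485,263) on top of the bar's lower-left half. That puts the pointer end at about −117°, and the marker is at about −50°, so the knob needs roughly +67°. I'll fetch the pot first.

Request:
{"api": "servo_tool", "payload": {"moves": [{"dp":[0.145,-0.193,0],"delta_rot":[0,0,0],"fingers":1},{"dp":[0.145,-0.193,0],"delta_rot":[0,0,0],"fingers":1},{"dp":[0.145,-0.193,0],"delta_rot":[0,0,0],"fingers":1},{"dp":[0.145,-0.193,0],"delta_rot":[0,0,0],"fingers":1},{"dp":[0.145,-0.193,0],"delta_rot":[0,0,0],"fingers":1}], "force": 40}}

```text
clock: 1.35
position: [0.2636, -0.3106, 0.304]
ee_rot: [0.0, 0.986, 0.168, 0.0]
contact_force: [1.7, -0.6, 0.3]
width: 0.0855
gripper_force: 0.0
```

Request:
{"api": "servo_tool", "payload": {"moves": [{"dp":[0.145,-0.193,0],"delta_rot":[0,0,0],"fingers":1},{"dp":[0.145,-0.193,0],"delta_rot":[0,0,0],"fingers":1},{"dp":[0.145,-0.193,0],"delta_rot":[0,0,0],"fingers":1},{"dp":[0.145,-0.193,0],"delta_rot":[0,0,0],"fingers":1},{"dp":[0.145,-0.193,0],"delta_rot":[0,0,0],"fingers":1}]}}

```text
clock: 1.85
position: [0.3363, -0.0804, 0.3043]
ee_rot: [0.001, 0.986, 0.168, 0.001]
contact_force: [2.0, -0.4, 0.3]
width: 0.0852
gripper_force: 0.0
```

Request:
{"api": "servo_tool", "payload": {"moves": [{"dp":[0.145,-0.193,0],"delta_rot":[0,0,0],"fingers":1},{"dp":[0.145,-0.193,0],"delta_rot":[0,0,0],"fingers":1},{"dp":[0.145,-0.193,0],"delta_rot":[0,0,0],"fingers":1},{"dp":[0.145,-0.193,0],"delta_rot":[0,0,0],"fingers":1},{"dp":[0.145,-0.193,0],"delta_rot":[0,0,0],"fingers":1}]}}

```text
clock: 2.35
position: [0.4092, 0.1501, 0.3042]
ee_rot: [0.0, 0.986, 0.169, 0.001]
contact_force: [0.7, -1.0, 0.3]
width: 0.0855
gripper_force: 0.0
```

Request:
{"api": "servo_tool", "payload": {"moves": [{"dp":[0.145,-0.193,0],"delta_rot":[0,0,0],"fingers":1},{"dp":[0.145,-0.193,0],"delta_rot":[0,0,0],"fingers":1},{"dp":[0.145,-0.193,0],"delta_rot":[0,0,0],"fingers":1},{"dp":[0.145,-0.193,0],"delta_rot":[0,0,0],"fingers":1},{"dp":[0.0,0.0,0],"delta_rot":[0,0,0],"fingers":1}]}}

```text
clock: 2.85
position: [0.469, 0.3373, 0.303]
ee_rot: [-0.002, 0.985, 0.17, 0.001]
contact_force: [-0.2, -0.8, 0.2]
width: 0.0854
gripper_force: 0.0
```

Request:
{"api": "servo_tool", "payload": {"moves": [{"dp":[0.135,-0.166,0],"delta_rot":[0,0,0],"fingers":1},{"dp":[0,0,0.2],"delta_rot":[0,0,0],"fingers":1},{"dp":[0,0,0.2],"delta_rot":[0,0,0],"fingers":1},{"dp":[0,0,0.05],"delta_rot":[0,0,0],"fingers":1},{"dp":[0,0,0],"delta_rot":[0,0,0],"fingers":1}]}}

```text
clock: 3.35
position: [0.481, 0.3712, 0.2124]
ee_rot: [0.001, 0.986, 0.168, -0.002]
contact_force: [0.5, 0.2, 0.2]
width: 0.0851
gripper_force: 0.0
```

```bash
cat >> h.py <<'E'
from scipy.spatial.transform import Rotation as Ro
def todp(target,Rt=None):
    s=readout.get_state(); q=s["ee_rot"]; R=Ro.from_quat([*q[1:],q[0]]).as_matrix()
    print("pos",s["position"].round(4),"t",s["clock"],"q",s["qpos"].round(2),"dp",((R.T@(np.asarray(target)-s["position"]))/.2).round(3))
    if Rt is not None: print("rot",(Ro.from_matrix(R.T@Rt).as_rotvec()/.1).round(3))
E
python3 - <<'E'
from h import *
todp([.4835,.3775,.14])
p,d=imaging.get_image("side"); cv2.imwrite("pics/g1.png",p[240:440,220:500][:,:,::-1].repeat(2,0).repeat(2,1))
E
```

```text
pos [0.481  0.3712 0.2124] t 3.35 q [ 0.54  0.39  1.57 -0.    1.19  1.78] dp [ 0.024 -0.026  0.362]
```

View pics/g1.png

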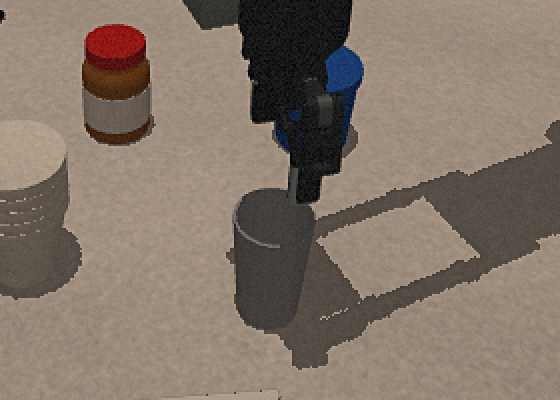

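Run:
```python
from h import *
f=lambda X:((proj("side",X)-[220,240])*2).round()
print("tcp",f([.481,.3712,.2124]),"tip",f([.481,.3712,.139]),"near tip",f([.481-.33*.05,.3712+.944*.05,.145]),"far tip",f([.481+.33*.05,.3712-.944*.05,.145]),"pot rim",f([.4835,.3775,.1]),"pot foot",f([.4835,.3775,0]))
```

```text
tcp [288.  94.] tip [281. 172.] near tip [304. 213.] far tip [262. 124.] pot rim [274. 216.] pot foot [267. 305.]
```

The near finger tip at crop (308,200) and the far one at (262,118) straddle the pot rim (274,217), as predicted. Going down now.

Request:
{"api": "servo_tool", "payload": {"moves": [{"dp":[0.024,-0.026,0],"delta_rot":[0,0,0],"fingers":1},{"dp":[0,0,0.12],"delta_rot":[0,0,0],"fingers":1},{"dp":[0,0,0.12],"delta_rot":[0,0,0],"fingers":1},{"dp":[0,0,0.12],"delta_rot":[0,0,0],"fingers":1},{"dp":[0,0,0],"delta_rot":[0,0,0],"fingers":1}]}}

```text
clock: 3.9
position: [0.4842, 0.3785, 0.1409]
ee_rot: [0.0, 0.986, 0.168, -0.001]
contact_force: [0.2, -0.3, -1.1]
width: 0.0853
gripper_force: 0.0
```

Request:
{"api": "servo_tool", "payload": {"moves": [{"dp":[0,0,0],"delta_rot":[0,0,0],"fingers":0.5},{"dp":[0,0,0],"delta_rot":[0,0,0],"fingers":0.5},{"dp":[0,0,0],"delta_rot":[0,0,0],"fingers":0.5},{"dp":[0,0,0],"delta_rot":[0,0,0],"fingers":0.3},{"dp":[0,0,0],"delta_rot":[0,0,0],"fingers":0.3}], "force": 35}}

```text
clock: 4.4
position: [0.4861, 0.3795, 0.1447]
ee_rot: [-0.001, 0.986, 0.168, 0.002]
contact_force: [-0.0, -1.4, 6.3]
width: 0.0629
gripper_force: 38.4
```

Run:
```python
from h import *
s=readout.get_state(); print(s["width"],s["gripper_force"],s["contact_force"]); todp([.4835,.3775,.14])
```

```text
0.06289430303526342 38.42469353461638 [-0.03137465 -1.44571774  6.34836781]
pos [0.4861 0.3795 0.1447] t 4.4 q [ 0.55  0.46  1.64 -0.    1.04  1.78] dp [-0.016  0.005  0.023]
```

Request:
{"api": "servo_tool", "payload": {"moves": [{"dp":[0,0,-0.05],"delta_rot":[0,0,0],"fingers":0.3},{"dp":[0,0,-0.1],"delta_rot":[0,0,0],"fingers":0.3},{"dp":[0,0,-0.2],"delta_rot":[0,0,0],"fingers":0.3},{"dp":[0,0,-0.2],"delta_rot":[0,0,0],"fingers":0.3},{"dp":[0,0,-0.2],"delta_rot":[0,0,0],"fingers":0.3}]}}

```text
clock: 4.9
position: [0.4843, 0.3787, 0.2942]
ee_rot: [-0.0, 0.986, 0.168, 0.0]
contact_force: [0.1, 0.6, -0.0]
width: 0.0627
gripper_force: 38.9
```

Run:
```python
from h import *
s=readout.get_state(); print(s["width"],s["gripper_force"],s["contact_force"])
todp([.5105,-.1182,.31])
p,d=imaging.get_image("side"); cv2.imwrite("pics/g2.png",p[150:400,220:500][:,:,::-1].repeat(2,0).repeat(2,1))
c=np.array(s["position"]); f=lambda X:((proj("side",X)-[220,150])*2).round(); print("tcp",f(c),"-40",f(c-[0,0,.04]),"-140",f(c-[0,0,.14]))
```

```text
0.0626713743609262 38.86621345882304 [ 0.08066002  0.62945572 -0.03032328]
pos [0.4843 0.3787 0.2942] t 4.9 q [0.55 0.34 1.43 0.   1.37 1.78] dp [-0.7    2.387 -0.08 ]
tcp [291. 182.] -40 [287. 231.] -140 [278. 343.]
```

View pics/g2.png

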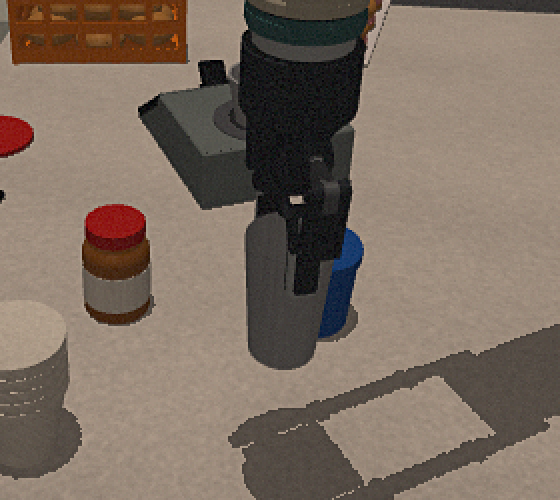

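The pot is held upright, with its foot centre at about crop (281,345). I'll carry it over to the bath pot.

Request:
{"api": "servo_tool", "payload": {"moves": [{"dp":[-0.03,0.1,-0.03],"delta_rot":[0,0,0],"fingers":0.3},{"dp":[-0.06,0.2,-0.03],"delta_rot":[0,0,0],"fingers":0.3},{"dp":[-0.06,0.2,-0.02],"delta_rot":[0,0,0],"fingers":0.3},{"dp":[-0.06,0.2,0],"delta_rot":[0,0,0],"fingers":0.3},{"dp":[-0.06,0.2,0],"delta_rot":[0,0,0],"fingers":0.3}]}}

```text
clock: 5.45
position: [0.493, 0.1897, 0.3088]
ee_rot: [-0.0, 0.986, 0.168, 0.001]
contact_force: [1.2, -0.7, -0.8]
width: 0.0628
gripper_force: 38.9
```

Request:
{"api": "servo_tool", "payload": {"moves": [{"dp":[-0.06,0.2,0],"delta_rot":[0,0,0],"fingers":0.3},{"dp":[-0.06,0.2,0],"delta_rot":[0,0,0],"fingers":0.3},{"dp":[-0.06,0.2,0],"delta_rot":[0,0,0],"fingers":0.3},{"dp":[-0.06,0.2,0],"delta_rot":[0,0,0],"fingers":0.3},{"dp":[-0.06,0.2,0],"delta_rot":[0,0,0],"fingers":0.3}]}}

```text
clock: 5.95
position: [0.5027, -0.019, 0.3087]
ee_rot: [0.0, 0.986, 0.168, 0.001]
contact_force: [0.4, 0.1, -0.8]
width: 0.0627
gripper_force: 38.9
```

Request:
{"api": "servo_tool", "payload": {"moves": [{"dp":[-0.06,0.2,0],"delta_rot":[0,0,0],"fingers":0.3},{"dp":[-0.05,0.15,0],"delta_rot":[0,0,0],"fingers":0.3},{"dp":[-0.02,0.08,0],"delta_rot":[0,0,0],"fingers":0.3},{"dp":[0,0,0],"delta_rot":[0,0,0],"fingers":0.3},{"dp":[0,0,0],"delta_rot":[0,0,0],"fingers":0.3}]}}

```text
clock: 6.45
position: [0.5069, -0.1065, 0.308]
ee_rot: [-0.001, 0.986, 0.168, 0.0]
contact_force: [-0.5, 0.7, -2.0]
width: 0.0626
gripper_force: 39.0
```

Run:
```python
from h import *
todp([.5105,-.1182,.31]); todp([.5105,-.1182,.31])
p,d=imaging.get_image("side"); Y=cloud("side",d); 
p2,d2=imaging.get_image("side"); todp([.5105,-.1182,.31])
cv2.imwrite("pics/g3.png",p[60:260,230:470][:,:,::-1].repeat(3,0).repeat(3,1))
# held pot: pixels in band near pot, grey, z between .175 and .24
q=np.zeros((480,640),bool); q[60:260,300:400]=1
hsv=cv2.cvtColor(p,cv2.COLOR_RGB2HSV)
for zlo in(.18,.19,.20,.21,.22):
    m=q&(abs(Y[...,2]-zlo)<.004)&(abs(Y[...,0]-.51)<.04)&(abs(Y[...,1]+.118)<.04)&(p.max(-1)>60)
    if m.sum()>8: print(zlo,m.sum(),circ(Y[m][:,:2]),Y[m].mean(0).round(4), Y[m][:,0].min(),Y[m][:,0].max())
```

```text
pos [ 0.5069 -0.1065  0.308 ] t 6.45 q [-0.34  0.19  1.62  0.    1.34  0.89] dp [-0.002  0.061 -0.01 ]
pos [ 0.5069 -0.1065  0.308 ] t 6.45 q [-0.34  0.19  1.62  0.    1.34  0.89] dp [-0.002  0.061 -0.01 ]
pos [ 0.5069 -0.1058  0.308 ] t 6.55 q [-0.34  0.19  1.62  0.    1.34  0.89] dp [-0.003  0.064 -0.01 ]
0.18 49 (array([ 0.5042799 , -0.10299616]), np.float64(0.021454306149612534)) [ 0.5039 -0.085   0.1798] 0.4795448892695513 0.5258010554664843
0.19 42 (array([ 0.50418808, -0.10187114]), np.float64(0.021196267706128147)) [ 0.5047 -0.0841  0.19  ] 0.48475341946447775 0.5240743105062755
0.2 47 (array([ 0.50409299, -0.10142838]), np.float64(0.021977957044400986)) [ 0.5035 -0.083   0.2003] 0.48339681164073106 0.5245793141416958
0.21 38 (array([ 0.50418649, -0.10336588]), np.float64(0.02423599736407288)) [ 0.5021 -0.083   0.2098] 0.48162413625586015 0.5252558226046958
0.22 39 (array([ 0.50449857, -0.10762725]), np.float64(0.028272167299235606)) [ 0.5006 -0.0846  0.22  ] 0.475734800296452 0.5231220705216719
```

View pics/g3.png

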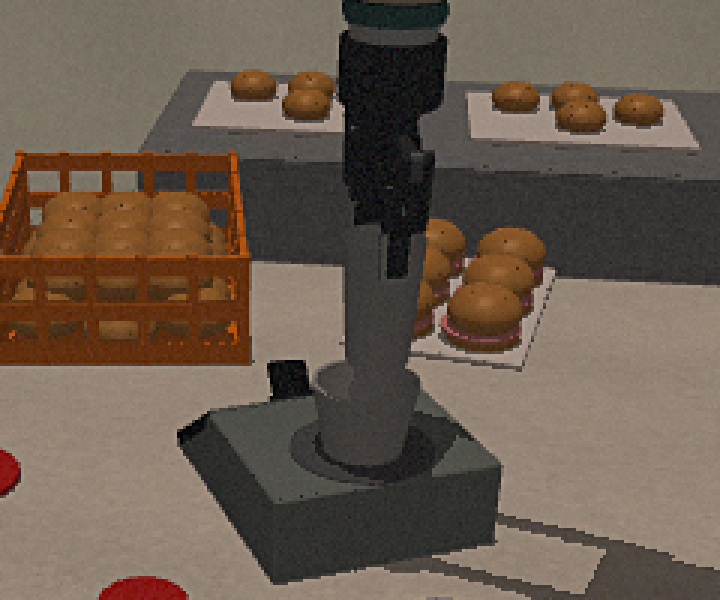

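The foot sits over the bath mouth, slightly right of its centre in the side view: about 376 against 367.5 in crop columns. I'll take a relative cone fit in this same camera.

```bash
cat > rel.py <<'E'
from h import *
from scipy.optimize import least_squares
ds=[];ps=[]
for _ in range(6):
    p,d=imaging.get_image("side"); ds.append(np.where(d>0,d,np.nan)); ps.append(p.astype(float))
d=np.nan_to_num(np.nanmedian(ds,0)); p=np.mean(ps,0); Y=cloud("side",d); s=readout.get_state(); T=s["position"]
v,u=np.mgrid[:480,:640]
def fit(name,m,rad):
    P=Y[m]; f=lambda c:np.hypot(P[:,0]-c[0],P[:,1]-c[1])-rad(P[:,2])
    r=least_squares(f,[.508,-.112],loss="soft_l1",f_scale=.001); print(name,m.sum(),r.x.round(4),"rms",np.sqrt(np.mean(f(r.x)**2)).round(4)); return r.x
near=np.hypot(Y[...,0]-.508,Y[...,1]+.112)
b=fit("bath",(near<.05)&(near>.03)&(Y[...,2]>.1)&(Y[...,2]<.136)&(Y[...,1]>-.105),lambda z:.0325+(z-.083)*11.5/57)
foot=T[2]-.144+.002
lo=max(foot+.008,.148)
c=fit("pot",(near<.04)&(Y[...,2]>lo)&(Y[...,2]<foot+.055)&(p.max(-1)>45)&(Y[...,1]>-.105),lambda z:.025+(z-foot)*.07)
print("tcp",T.round(4),"need xy",(b-c).round(4)); q=s["ee_rot"]; R=Ro.from_quat([*q[1:],q[0]]).as_matrix()
print("dp",(R.T@[*(b-c),0]/.2).round(3))
E
python3 rel.py
```

```text
bath 357 [ 0.5115 -0.1182] rms 0.0007
pot 404 [ 0.5045 -0.1077] rms 0.0007
tcp [ 0.507  -0.1066  0.3079] need xy [ 0.007  -0.0105]
dp [ 0.016  0.061 -0.   ]
```

Request:
{"api": "servo_tool", "payload": {"moves": [{"dp":[0.016,0.061,0],"delta_rot":[0,0,0],"fingers":0.3},{"dp":[0,0,0.05],"delta_rot":[0,0,0],"fingers":0.3},{"dp":[0,0,0.05],"delta_rot":[0,0,0],"fingers":0.3},{"dp":[0,0,0.05],"delta_rot":[0,0,0],"fingers":0.3},{"dp":[0,0,0],"delta_rot":[0,0,0],"fingers":0.3}]}}

```text
clock: 7.35
position: [0.5128, -0.1173, 0.2755]
ee_rot: [-0.001, 0.986, 0.168, -0.002]
contact_force: [-0.5, 0.5, -1.2]
width: 0.0627
gripper_force: 39.0
```

```bash
python3 rel.py; python3 rel.py
```

```text
bath 360 [ 0.5115 -0.1182] rms 0.0007
pot 321 [ 0.511  -0.1192] rms 0.0007
tcp [ 0.5143 -0.1178  0.2784] need xy [0.0005 0.0011]
dp [ 0.004 -0.004 -0.   ]
bath 363 [ 0.5115 -0.1181] rms 0.0007
pot 317 [ 0.5118 -0.1195] rms 0.0007
tcp [ 0.5141 -0.1177  0.2781] need xy [-0.0003  0.0014]
dp [ 0.001 -0.007 -0.   ]
```

Request:
{"api": "servo_tool", "payload": {"moves": [{"dp":[0.001,-0.005,0.04],"delta_rot":[0,0,0],"fingers":0.3},{"dp":[0,0,0.05],"delta_rot":[0,0,0],"fingers":0.3},{"dp":[0,0,0.05],"delta_rot":[0,0,0],"fingers":0.3},{"dp":[0,0,0.05],"delta_rot":[0,0,0],"fingers":0.3},{"dp":[0,0,0],"delta_rot":[0,0,0],"fingers":0.3}]}}

```text
clock: 8.45
position: [0.5128, -0.1163, 0.2377]
ee_rot: [-0.001, 0.986, 0.168, -0.002]
contact_force: [0.3, 0.8, -0.8]
width: 0.0628
gripper_force: 39.0
```

Request:
{"api": "servo_tool", "payload": {"moves": [{"dp":[0,0,0.01],"delta_rot":[0,0,0],"fingers":0.3},{"dp":[0,0,0.01],"delta_rot":[0,0,0],"fingers":0.3},{"dp":[0,0,0.01],"delta_rot":[0,0,0],"fingers":0.3},{"dp":[0,0,0],"delta_rot":[0,0,0],"fingers":0.3}]}}

```text
clock: 8.85
position: [0.5139, -0.1167, 0.2339]
ee_rot: [0.0, 0.986, 0.168, -0.0]
contact_force: [-0.5, 0.7, -0.4]
width: 0.0627
gripper_force: 39.0
```

```bash
python3 - <<'E'
from h import *
for i in range(3):
    imaging.get_image("side"); s=readout.get_state(); print(s["position"].round(4),s["contact_force"].round(1),s["moment"].round(2))
E
python3 rel.py
```

```text
[ 0.5139 -0.1167  0.234 ] [-0.3 -0.6 -1.9] [0.01 0.01 0.02]
[ 0.514  -0.1168  0.2341] [-0.2  0.4 -0.7] [-0.03  0.02 -0.03]
[ 0.514  -0.1168  0.2341] [-0.   0.9 -1.5] [-0.03  0.01  0.01]
bath 354 [ 0.5114 -0.1182] rms 0.0007
pot 0 [ 0.508 -0.112] rms nan
tcp [ 0.5139 -0.1167  0.234 ] need xy [ 0.0034 -0.0062]
dp [0.006 0.035 0.   ]
  return _methods._mean(a, axis=axis, dtype=dtype,
  ret = ret.dtype.type(ret / rcount)
```

Request:
{"api": "servo_tool", "payload": {"moves": [{"dp":[0,0,0.01],"delta_rot":[0,0,0],"fingers":0.3},{"dp":[0,0,0.01],"delta_rot":[0,0,0],"fingers":0.3},{"dp":[0,0,0.01],"delta_rot":[0,0,0],"fingers":0.3},{"dp":[0,0,0],"delta_rot":[0,0,0],"fingers":0.3}]}}

```text
clock: 9.7
position: [0.5139, -0.1167, 0.2278]
ee_rot: [-0.0, 0.986, 0.168, -0.0]
contact_force: [-0.6, 0.9, -0.2]
width: 0.0626
gripper_force: 39.0
```

Request:
{"api": "servo_tool", "payload": {"moves": [{"dp":[0,0,0.005],"delta_rot":[0,0,0],"fingers":0.3},{"dp":[0,0,0.005],"delta_rot":[0,0,0],"fingers":0.3},{"dp":[0,0,0],"delta_rot":[0,0,0],"fingers":0.3}]}}

```text
clock: 10.0
position: [0.5143, -0.1167, 0.2277]
ee_rot: [0.0, 0.986, 0.168, 0.001]
contact_force: [-2.2, 1.2, 9.1]
width: 0.0629
gripper_force: 39.6
```

Contact came at TCP z 0.2277, which is 83 mm plus the grasp height, so the pot is on the bottom. Releasing and rising.

Request:
{"api": "servo_tool", "payload": {"moves": [{"dp":[0,0,0],"delta_rot":[0,0,0],"fingers":0.8},{"dp":[0,0,0],"delta_rot":[0,0,0],"fingers":0.9},{"dp":[0,0,0],"delta_rot":[0,0,0],"fingers":1},{"dp":[0,0,0],"delta_rot":[0,0,0],"fingers":1},{"dp":[0,0,-0.05],"delta_rot":[0,0,0],"fingers":1}]}}

```text
clock: 10.5
position: [0.5131, -0.1164, 0.2348]
ee_rot: [-0.001, 0.986, 0.168, -0.002]
contact_force: [-0.7, 0.5, 0.7]
width: 0.0851
gripper_force: 0.0
```

Request:
{"api": "servo_tool", "payload": {"moves": [{"dp":[0,0,-0.1],"delta_rot":[0,0,0],"fingers":1},{"dp":[0,0,-0.2],"delta_rot":[0,0,0],"fingers":1},{"dp":[0,0,-0.2],"delta_rot":[0,0,0],"fingers":1},{"dp":[0,0,-0.1],"delta_rot":[0,0,0],"fingers":1},{"dp":[0,0,0],"delta_rot":[0,0,0],"fingers":1}]}}

```text
clock: 11.0
position: [0.5152, -0.1172, 0.3602]
ee_rot: [0.002, 0.986, 0.168, 0.004]
contact_force: [0.3, -0.2, -0.5]
width: 0.0853
gripper_force: 0.0
```

Run:
```python
from h import *
o,Rw,D,up,r,n=warmer(np.radians(115.9),[.5105,-.1182]); D=D+(-.9*r+1.9*up)/1000
t=np.radians(62.7); a=np.sin(t)*r+np.cos(t)*up
Rt=np.stack([a,np.cross(-n,a),-n],1)
g=D+.036*n; T=g+.054*n; print("grip",g,"TCP",T,"n",n)
todp(T,Rt); todp(T+.1*n)
p,d=imaging.get_image("side"); np.savez("s2.npz",p=p,d=d)
Y=cloud("side",d); m=np.zeros((480,640),bool); m[130:240,310:400]=1
m&=(abs(Y[...,2]-.183)<.004)&(np.hypot(Y[...,0]-.5115,Y[...,1]+.118)<.045); print("rim",m.sum(),circ(Y[m][:,:2]))
for h in (.15,.165,.175,.183,.188,.192): 
    mm=(abs(Y[...,2]-h)<.003)&(np.hypot(Y[...,0]-.5115,Y[...,1]+.118)<.045); print(h,mm.sum())
```

```text
grip [ 0.58355024 -0.27070147  0.07657927] TCP [ 0.59707936 -0.29856359  0.12081348] n [ 0.25053921 -0.51596515  0.81915204]
pos [ 0.5152 -0.1172  0.3602] t 11.0 q [-0.36  0.17  1.5  -0.    1.46  0.88] dp [0.078 0.985 1.203]
rot [ 6.165  1.072 -5.699]
pos [ 0.5152 -0.1172  0.3602] t 11.0 q [-0.36  0.17  1.5  -0.    1.46  0.88] dp [0.113 1.272 0.795]
rim 125 (array([ 0.51185515, -0.11721169]), np.float64(0.029961662247365024))
0.15 53
0.165 88
0.175 110
0.183 100
0.188 1
0.192 0
```

The pot rim reads z 0.183 and is centred in the bath, so it stands on the floor. Next I'll orient the tool for the knob.

Request:
{"api": "servo_tool", "payload": {"moves": [{"dp":[0,0,0],"delta_rot":[0.685,0.119,-0.633],"fingers":0.6},{"dp":[0,0,0],"delta_rot":[0.685,0.119,-0.633],"fingers":0.6},{"dp":[0,0,0],"delta_rot":[0.685,0.119,-0.633],"fingers":0.6},{"dp":[0,0,0],"delta_rot":[0.685,0.119,-0.633],"fingers":0.6},{"dp":[0,0,0],"delta_rot":[0.685,0.119,-0.633],"fingers":0.6}]}}

```text
clock: 11.55
position: [0.5133, -0.1166, 0.3545]
ee_rot: [-0.175, 0.932, 0.319, -0.0]
contact_force: [0.3, 1.2, -0.6]
width: 0.0513
gripper_force: 0.0
```

Request:
{"api": "servo_tool", "payload": {"moves": [{"dp":[0,0,0],"delta_rot":[0.685,0.119,-0.633],"fingers":0.6},{"dp":[0,0,0],"delta_rot":[0.685,0.119,-0.633],"fingers":0.6},{"dp":[0,0,0],"delta_rot":[0.685,0.119,-0.633],"fingers":0.6},{"dp":[0,0,0],"delta_rot":[0.685,0.119,-0.633],"fingers":0.6},{"dp":[0,0,0],"delta_rot":[0,0,0],"fingers":0.6}]}}

```text
clock: 12.05
position: [0.5141, -0.1174, 0.3528]
ee_rot: [-0.306, 0.852, 0.424, -0.001]
contact_force: [0.7, 0.5, -0.6]
width: 0.0508
gripper_force: 0.0
```

```bash
cat > kn.py <<'E'
from h import *
import sys
o,Rw,D,up,r,n=warmer(np.radians(115.9),[.5105,-.1182]); D=D+(-.9*r+1.9*up)/1000
t=np.radians(62.7); a=np.sin(t)*r+np.cos(t)*up
Rt=np.stack([a,np.cross(-n,a),-n],1)
T=D+.09*n
if __name__=="__main__": todp(T+float(sys.argv[1])*n,Rt)
E
python3 kn.py .1
```

```text
pos [ 0.5141 -0.1174  0.3528] t 12.05 q [-0.54  0.39  1.35  0.34  1.93  0.15] dp [-0.691  1.309 -0.137]
rot [-0.128  0.013 -0.067]
```

Request:
{"api": "servo_tool", "payload": {"moves": [{"dp":[-0.099,0.187,-0.02],"delta_rot":[-0.06,0,-0.03],"fingers":0.6},{"dp":[-0.099,0.187,-0.02],"delta_rot":[-0.06,0,-0.03],"fingers":0.6},{"dp":[-0.099,0.187,-0.02],"delta_rot":[0,0,0],"fingers":0.6},{"dp":[-0.099,0.187,-0.02],"delta_rot":[0,0,0],"fingers":0.6},{"dp":[-0.099,0.187,-0.02],"delta_rot":[0,0,0],"fingers":0.6}]}}

```text
clock: 12.55
position: [0.5931, -0.2847, 0.2499]
ee_rot: [-0.298, 0.853, 0.428, 0.004]
contact_force: [0.2, 0.4, 0.2]
width: 0.0513
gripper_force: 0.0
```

Request:
{"api": "servo_tool", "payload": {"moves": [{"dp":[-0.099,0.187,-0.02],"delta_rot":[0,0,0],"fingers":0.6},{"dp":[-0.099,0.187,-0.02],"delta_rot":[0,0,0],"fingers":0.6},{"dp":[0,0,0],"delta_rot":[0,0,0],"fingers":0.6},{"dp":[0,0,0],"delta_rot":[0,0,0],"fingers":0.6}]}}

```text
clock: 12.95
position: [0.6242, -0.3508, 0.2075]
ee_rot: [-0.3, 0.853, 0.427, 0.004]
contact_force: [0.7, -0.1, 0.5]
width: 0.0514
gripper_force: 0.0
```

```bash
python3 kn.py .1;python3 kn.py .03
```

```text
pos [ 0.6242 -0.3508  0.2075] t 12.95 q [-0.7   0.8   0.94  0.25  1.96 -0.03] dp [-0.01   0.003  0.024]
rot [0.012 0.006 0.003]
pos [ 0.6242 -0.3508  0.2075] t 12.95 q [-0.7   0.8   0.94  0.25  1.96 -0.03] dp [-0.01   0.003  0.374]
rot [0.012 0.006 0.003]
```

Request:
{"api": "servo_tool", "payload": {"moves": [{"dp":[-0.01,0.003,0.124],"delta_rot":[0,0,0],"fingers":0.6},{"dp":[0,0,0.15],"delta_rot":[0,0,0],"fingers":0.6},{"dp":[0,0,0.1],"delta_rot":[0,0,0],"fingers":0.6},{"dp":[0,0,0],"delta_rot":[0,0,0],"fingers":0.6}]}}

```text
clock: 13.35
position: [0.6038, -0.3109, 0.1474]
ee_rot: [-0.3, 0.852, 0.429, 0.003]
contact_force: [0.5, -0.6, 0.4]
width: 0.0514
gripper_force: 0.0
```

```bash
python3 kn.py .003
python3 - <<'E'
from h import *
p,_=imaging.get_image("top"); q,_=imaging.get_image("side")
e=lambda x:cv2.resize(np.clip(255*(x/255)**.6*1.1,0,255).astype(np.uint8),(400,400),interpolation=cv2.INTER_CUBIC)
cv2.imwrite("pics/k1.png",np.hstack([e(p[220:320,420:520]),e(q[120:220,280:380])])[:,:,::-1])
E
```

```text
pos [ 0.6038 -0.3109  0.1474] t 13.35 q [-0.68  0.78  1.14  0.25  1.78 -0.06] dp [-0.011  0.015  0.134]
rot [-0.     0.019  0.028]
```

View pics/k1.png

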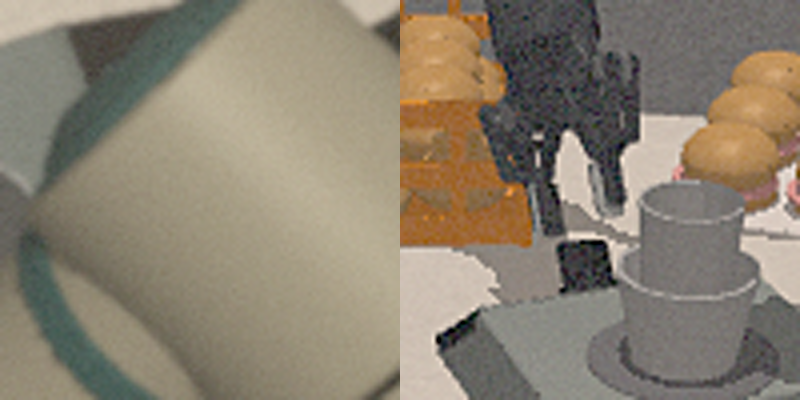

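In the side crop the fingertips at (545,230) and (610,210) straddle the knob bar at (587,265), and the pot is nested. I'll go down and close.

Request:
{"api": "servo_tool", "payload": {"moves": [{"dp":[-0.007,0.01,0.07],"delta_rot":[0,0,0.02],"fingers":0.6},{"dp":[0,0,0.06],"delta_rot":[0,0,0],"fingers":0.6},{"dp":[0,0,0],"delta_rot":[0,0,0],"fingers":0.6},{"dp":[0,0,0],"delta_rot":[0,0,0],"fingers":0.6}]}}

```text
clock: 13.85
position: [0.5996, -0.303, 0.1252]
ee_rot: [-0.298, 0.853, 0.428, 0.004]
contact_force: [0.3, -0.3, 0.4]
width: 0.0512
gripper_force: 0.0
```

```bash
python3 kn.py .003; python3 -c "
from h import *
print(readout.get_state()['contact_force'])"
```

```text
pos [ 0.5996 -0.303   0.1252] t 13.85 q [-0.68  0.78  1.19  0.25  1.73 -0.07] dp [ 0.002 -0.008  0.017]
rot [0.053 0.014 0.007]
[ 0.30707333 -0.33863044  0.38094209]
```

Request:
{"api": "servo_tool", "payload": {"moves": [{"dp":[0,-0.004,0.008],"delta_rot":[0,0,0],"fingers":0.4},{"dp":[0,0,0],"delta_rot":[0,0,0],"fingers":0.2},{"dp":[0,0,0],"delta_rot":[0,0,0],"fingers":0.05},{"dp":[0,0,0],"delta_rot":[0,0,0],"fingers":0.05},{"dp":[0,0,0],"delta_rot":[0,0,0],"fingers":0.05}], "force": 40}}

```text
clock: 14.35
position: [0.5991, -0.3026, 0.1236]
ee_rot: [-0.297, 0.854, 0.428, 0.005]
contact_force: [3.6, -3.7, -0.8]
width: 0.013
gripper_force: 41.7
```

```bash
python3 kn.py .003; python3 -c "
from h import *
s=readout.get_state();print(s['contact_force'],s['moment'],s['width'],s['gripper_force'])"
```

```text
pos [ 0.5991 -0.3026  0.1236] t 14.35 q [-0.68  0.78  1.2   0.25  1.72 -0.07] dp [ 0.004 -0.009  0.009]
rot [0.076 0.016 0.006]
[ 3.6223317  -3.71382931 -0.81709691] [-0.61996402 -0.47157375 -0.1014813 ] 0.012997501020469818 41.67853653430939
```

Request:
{"api": "servo_tool", "payload": {"moves": [{"dp":[0,0,0],"delta_rot":[0,0,0.6],"fingers":0.05},{"dp":[0,0,0],"delta_rot":[0,0,0.8],"fingers":0.05},{"dp":[0,0,0],"delta_rot":[0,0,0.8],"fingers":0.05},{"dp":[0,0,0],"delta_rot":[0,0,0.8],"fingers":0.05},{"dp":[0,0,0],"delta_rot":[0,0,0],"fingers":0.05}]}}

```text
clock: 14.85
position: [0.599, -0.3024, 0.1238]
ee_rot: [-0.295, 0.908, 0.295, -0.04]
contact_force: [2.9, -3.8, 0.1]
width: 0.0133
gripper_force: 41.8
```

```bash
python3 kn.py .003; python3 -c "
from h import *
s=readout.get_state();print(s['contact_force'],s['moment'],s['width'],s['gripper_force'])"
```

```text
pos [ 0.599  -0.3024  0.1238] t 14.85 q [-0.68  0.78  1.2   0.25  1.72  0.23] dp [ 0.002 -0.009  0.01 ]
rot [ 0.072  0.005 -2.993]
[ 2.90033384 -3.76136083  0.09017549] [-0.5709064  -0.39089124 -0.14743911] 0.01326325947269556 41.75255835056305
```

Turning well with low forces. Continuing: 8.7 units remain.

Request:
{"api": "servo_tool", "payload": {"moves": [{"dp":[0,0,0],"delta_rot":[0,0,0.9],"fingers":0.05},{"dp":[0,0,0],"delta_rot":[0,0,0.9],"fingers":0.05},{"dp":[0,0,0],"delta_rot":[0,0,0.9],"fingers":0.05},{"dp":[0,0,0],"delta_rot":[0,0,0.9],"fingers":0.05},{"dp":[0,0,0],"delta_rot":[0,0,0.9],"fingers":0.05}]}}

```text
clock: 15.35
position: [0.5989, -0.3021, 0.124]
ee_rot: [-0.279, 0.951, 0.084, -0.105]
contact_force: [2.6, -2.9, 1.4]
width: 0.0131
gripper_force: 41.8
```

Request:
{"api": "servo_tool", "payload": {"moves": [{"dp":[0,0,0],"delta_rot":[0,0,0.9],"fingers":0.05},{"dp":[0,0,0],"delta_rot":[0,0,0.9],"fingers":0.05},{"dp":[0,0,0],"delta_rot":[0,0,0.9],"fingers":0.05},{"dp":[0,0,0],"delta_rot":[0,0,0.9],"fingers":0.05},{"dp":[0,0,0],"delta_rot":[0,0,0],"fingers":0.05}]}}

```text
clock: 15.85
position: [0.5989, -0.3018, 0.1242]
ee_rot: [-0.256, 0.951, -0.086, -0.153]
contact_force: [3.8, -3.0, 2.1]
width: 0.0134
gripper_force: 41.9
```

```bash
python3 kn.py .003; python3 -c "
from h import *
imaging.get_image('side')
s=readout.get_state();print(s['contact_force'],s['moment'],s['width'],s['gripper_force'])"; python3 kn.py .003
```

```text
pos [ 0.5989 -0.3018  0.1242] t 15.85 q [-0.68  0.78  1.2   0.25  1.72  1.04] dp [-0.004 -0.004  0.009]
rot [  0.057  -0.027 -11.074]
[ 4.22170756 -2.93504284  2.27343086] [-0.26482596 -0.40235625 -0.27612206] 0.01307849941652127 41.92045211791992
pos [ 0.5989 -0.3018  0.1242] t 15.9 q [-0.68  0.78  1.2   0.25  1.72  1.04] dp [-0.004 -0.004  0.009]
rot [  0.057  -0.026 -11.062]
```

Request:
{"api": "servo_tool", "payload": {"moves": [{"dp":[0,0,0],"delta_rot":[0,0,0],"fingers":0.5},{"dp":[0,0,0],"delta_rot":[0,0,0],"fingers":0.6},{"dp":[0,0,0],"delta_rot":[0,0,0],"fingers":0.6},{"dp":[0,0,-0.1],"delta_rot":[0,0,0],"fingers":0.6},{"dp":[0,0,-0.2],"delta_rot":[0,0,0],"fingers":0.6}]}}

```text
clock: 16.4
position: [0.6118, -0.3305, 0.1708]
ee_rot: [-0.258, 0.949, -0.086, -0.158]
contact_force: [0.3, -0.8, -0.5]
width: 0.051
gripper_force: 0.0
```

Request:
{"api": "servo_tool", "payload": {"moves": [{"dp":[0,0,-0.2],"delta_rot":[0,0,0],"fingers":0.6},{"dp":[0,0,-0.2],"delta_rot":[0,0,0],"fingers":0.6},{"dp":[0,0,-0.1],"delta_rot":[0,0,0],"fingers":0.6},{"dp":[0,0,0],"delta_rot":[0,0,0],"fingers":0.6}]}}

```text
clock: 16.8
position: [0.6385, -0.3853, 0.2571]
ee_rot: [-0.255, 0.951, -0.086, -0.152]
contact_force: [-0.4, -0.2, -0.1]
width: 0.0508
gripper_force: 0.0
```

```bash
python3 -c "
from h import *
todp([.35,-.55,.30])"
```

```text
pos [ 0.6385 -0.3853  0.2571] t 16.8 q [-0.72  0.83  0.75  0.26  2.11  1.1 ] dp [-1.354  0.955 -0.244]
```

Request:
{"api": "servo_tool", "payload": {"moves": [{"dp":[-0.17,0.12,-0.03],"delta_rot":[0,0,0],"fingers":0.6},{"dp":[-0.17,0.12,-0.03],"delta_rot":[0,0,0],"fingers":0.6},{"dp":[-0.17,0.12,-0.03],"delta_rot":[0,0,0],"fingers":0.6},{"dp":[-0.17,0.12,-0.03],"delta_rot":[0,0,0],"fingers":0.6},{"dp":[-0.17,0.12,-0.03],"delta_rot":[0,0,0],"fingers":0.6}]}}

```text
clock: 17.3
position: [0.455, -0.4863, 0.2804]
ee_rot: [-0.257, 0.95, -0.086, -0.155]
contact_force: [0.9, -0.2, -0.5]
width: 0.0511
gripper_force: 0.0
```

Request:
{"api": "servo_tool", "payload": {"moves": [{"dp":[-0.17,0.12,-0.03],"delta_rot":[0,0,0],"fingers":0.6},{"dp":[-0.17,0.12,-0.03],"delta_rot":[0,0,0],"fingers":0.6},{"dp":[-0.17,0.12,-0.03],"delta_rot":[0,0,0],"fingers":0.6},{"dp":[0,0,0],"delta_rot":[0,0,0],"fingers":0.6},{"dp":[0,0,0],"delta_rot":[0,0,0],"fingers":0.6}]}}

```text
clock: 17.8
position: [0.3474, -0.5485, 0.2966]
ee_rot: [-0.257, 0.95, -0.087, -0.154]
contact_force: [-0.1, 0.7, -0.1]
width: 0.0513
gripper_force: 0.0
```

```bash
cat > look.py <<'E'
from kn import *
ps=[];ds=[]
for _ in range(10):
    x,b=imaging.get_image("top"); ps.append(x.astype(float)); ds.append(np.where(b>0,b,np.nan))
p=np.mean(ps,0); d=np.nan_to_num(np.nanmedian(ds,0)); np.savez("avg2.npz",p=p,d=d)
v,u=np.mgrid[:480,:640]; w=(u>435)&(u<500)&(v>235)&(v<300)
L=(cloud("top",d)-D)@np.stack([r,up,n],1)*1000
k=w&(np.hypot(L[...,0],L[...,1])<35)
for lo in (37,40):
    m=k&(L[...,2]>lo)&(L[...,2]<48); Q=L[m][:,:2]; c=Q.mean(0); U,S,V=np.linalg.svd(Q-c,full_matrices=False)
    print(lo,len(Q),c.round(2),S/np.sqrt(len(Q))*np.sqrt(12),"bar",np.degrees(np.arctan2(V[0,0],V[0,1])))
hsv=cv2.cvtColor(p.astype(np.uint8),cv2.COLOR_RGB2HSV)
om=w&(hsv[...,0]<16)&(hsv[...,1]>100)&(hsv[...,2]>70)
P=np.array([(plane("top",x,y,D+n*.009,n)-D)@np.stack([r,up],1)*1000 for x,y in zip(u[om],v[om])]); c=P.mean(0)
print("marker",len(P),c.round(1),np.degrees(np.arctan2(c[0],c[1])),np.hypot(*c))
g=np.array([[-50,-50],[50,-50],[50,50],[-50,50]])
def rect(h):
    src=np.array([proj("top",D+(x*r+y*up+h*n)/1000) for x,y in g],np.float32)
    dst=np.array([[(x+50)*4,(50-y)*4] for x,y in g],np.float32)
    return cv2.warpPerspective(p,cv2.getPerspectiveTransform(src,dst),(400,400),flags=cv2.INTER_CUBIC)
a9,a43=rect(9),rect(43); np.savez("rect.npz",a9=a9,a43=a43)
cv2.imwrite("pics/fin.png",np.clip(255*(np.hstack([a9,a43])/255).clip(0,1)**.6*1.15,0,255)[:,:,::-1])
E
python3 look.py
```

```text
37 113 [0.66 1.01] [42.22498367 14.32673434] bar -55.32227395597184
40 90 [0.11 0.31] [41.15120314 14.14994369] bar -53.79037141360867
marker 32 [-29.   24.6] -49.681932426209045 38.08086678460132[ WARN:0@5.515] global loadsave.cpp:1063 imwrite_ Unsupported depth image for selected encoder is fallbacked to CV_8U.
```

View pics/fin.png

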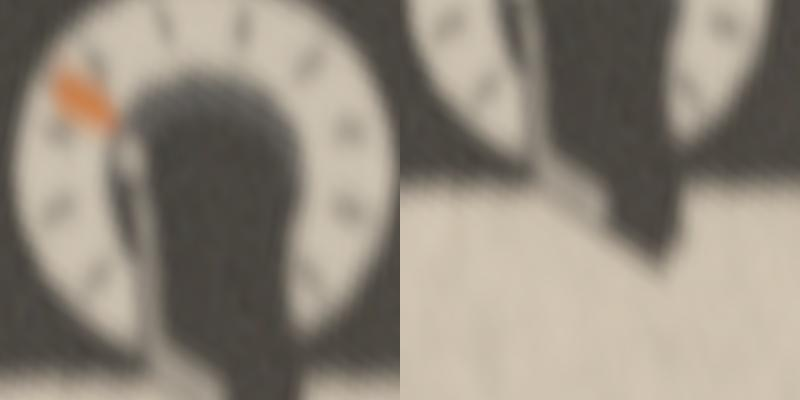

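The final view shows the white stripe on the upper-left end of the bar, with its top-end at about (135,150) in the right panel. The pointer foot sits just short of the orange tab's inner end, near (120,125) in the left panel, so it is a few degrees anticlockwise of the marker. I'll measure this finely.

Run:
```python
import numpy as np
f=np.load("rect.npz"); a9=f["a9"].clip(0,255); a43=f["a43"].clip(0,255)
v,u=np.mgrid[:400,:400]; x=u/4-50; y=50-v/4
I=a43.mean(-1)
for g in (-50,-54,-58):
    t=np.radians(g); al=x*np.sin(t)+y*np.cos(t); pe=x*np.cos(t)-y*np.sin(t)
    print(g,[(s,[int(I[(abs(al-s)<1.2)&(abs(pe-q)<.6)].mean()) for q in range(-9,10,1)]) for s in (5,9,13,17)])
O=(a9[...,0]-a9[...,2]-35).clip(0,None); O[(np.hypot(x+29,y-24.6)>14)]=0
c=np.array([(O*x).sum(),(O*y).sum()])/O.sum(); X=np.stack([x-c[0],y-c[1]]); C=np.einsum("iab,jab,ab->ij",X,X,O)/O.sum()
e,V=np.linalg.eigh(C); print("tab",c,np.degrees(np.arctan2(c[0],c[1])),"axis",np.degrees(np.arctan2(V[0,1],V[1,1])),np.sqrt(12*e))
```

```text
-50 [(5, [106, 100, 94, 90, 86, 84, 85, 84, 79, 73, 66, 55, 46, 38, 30, 26, 25, 23, 23]), (9, [102, 96, 91, 89, 86, 85, 85, 81, 75, 69, 60, 50, 42, 35, 28, 25, 24, 23, 23]), (13, [91, 84, 82, 81, 80, 82, 83, 79, 73, 66, 56, 46, 39, 31, 27, 25, 23, 22, 22]), (17, [58, 53, 52, 53, 57, 63, 68, 71, 70, 66, 57, 49, 39, 31, 26, 24, 22, 22, 23])]
-54 [(5, [109, 103, 96, 91, 88, 85, 84, 85, 81, 75, 69, 59, 49, 41, 33, 27, 25, 24, 23]), (9, [107, 100, 94, 91, 88, 85, 85, 84, 79, 73, 66, 56, 47, 39, 32, 27, 25, 23, 22]), (13, [100, 93, 87, 84, 82, 82, 83, 83, 78, 73, 65, 55, 46, 38, 30, 26, 25, 23, 22]), (17, [72, 65, 58, 56, 56, 58, 63, 68, 71, 71, 67, 59, 50, 42, 33, 28, 25, 23, 22])]
-58 [(5, [111, 105, 98, 93, 89, 86, 84, 85, 83, 77, 71, 63, 52, 44, 36, 29, 25, 24, 23]), (9, [111, 105, 98, 93, 90, 87, 85, 85, 83, 77, 71, 62, 52, 44, 36, 30, 26, 24, 23]), (13, [108, 101, 94, 88, 85, 83, 82, 83, 82, 78, 72, 65, 54, 45, 37, 30, 26, 24, 23]), (17, [86, 78, 71, 63, 60, 58, 59, 63, 68, 70, 71, 68, 61, 53, 45, 36, 30, 26, 24])]
tab [-29.2529785   24.64292935] -49.88896105261885 axis -46.052238135973084 [10.62948257 16.6112738 ]
```

Request:
{"api": "servo_tool", "payload": {"moves": [{"dp":[0.17,-0.12,0.03],"delta_rot":[0,0,0],"fingers":0.6},{"dp":[0.17,-0.12,0.03],"delta_rot":[0,0,0],"fingers":0.6},{"dp":[0.17,-0.12,0.03],"delta_rot":[0,0,0],"fingers":0.6},{"dp":[0.17,-0.12,0.03],"delta_rot":[0,0,0],"fingers":0.6},{"dp":[0.17,-0.12,0.03],"delta_rot":[0,0,0],"fingers":0.6}]}}

```text
clock: 18.8
position: [0.5308, -0.4448, 0.271]
ee_rot: [-0.256, 0.951, -0.086, -0.154]
contact_force: [0.0, -0.4, 0.4]
width: 0.0513
gripper_force: 0.0
```

Request:
{"api": "servo_tool", "payload": {"moves": [{"dp":[0.17,-0.12,0.03],"delta_rot":[0,0,0],"fingers":0.6},{"dp":[0.17,-0.12,0.03],"delta_rot":[0,0,0],"fingers":0.6},{"dp":[0.17,-0.12,0.03],"delta_rot":[0,0,0],"fingers":0.6},{"dp":[0,0,0],"delta_rot":[0,0,0],"fingers":0.6},{"dp":[0,0,0.2],"delta_rot":[0,0,0],"fingers":0.6}]}}

```text
clock: 19.3
position: [0.6308, -0.3648, 0.2244]
ee_rot: [-0.253, 0.952, -0.085, -0.15]
contact_force: [1.4, -1.3, -0.1]
width: 0.0514
gripper_force: 0.0
```

Request:
{"api": "servo_tool", "payload": {"moves": [{"dp":[0,0,0.2],"delta_rot":[0,0,0],"fingers":0.6},{"dp":[0,0,0.1],"delta_rot":[0,0,0],"fingers":0.6},{"dp":[0,0,0],"delta_rot":[0,0,0],"fingers":0.6},{"dp":[0,0,0],"delta_rot":[0,0,0],"fingers":0.6}]}}

```text
clock: 19.7
position: [0.6132, -0.3331, 0.1736]
ee_rot: [-0.256, 0.951, -0.086, -0.154]
contact_force: [-1.0, -0.8, 1.4]
width: 0.051
gripper_force: 0.0
```

```bash
sed -i 's/^T=D/Rt=Rt@Ro.from_rotvec([0,0,float(sys.argv[2]) if len(sys.argv)>2 else 0]).as_matrix()\nT=D/' kn.py; python3 kn.py .003 1.118
```

```text
pos [ 0.6132 -0.3331  0.1736] t 19.7 q [-0.7   0.78  1.05  0.25  1.86  1.06] dp [-0.002 -0.007  0.31 ]
rot [ 0.038 -0.04   0.084]
```

Request:
{"api": "servo_tool", "payload": {"moves": [{"dp":[0,-0.005,0.1],"delta_rot":[0,0,0],"fingers":0.6},{"dp":[0,0,0.12],"delta_rot":[0,0,0],"fingers":0.6},{"dp":[0,0,0.08],"delta_rot":[0,0,0],"fingers":0.6},{"dp":[0,0,0],"delta_rot":[0,0,0],"fingers":0.4},{"dp":[0,0,0],"delta_rot":[0,0,0],"fingers":0.2}]}}

```text
clock: 20.2
position: [0.5995, -0.3023, 0.1254]
ee_rot: [-0.255, 0.951, -0.086, -0.153]
contact_force: [-0.3, -0.0, 0.0]
width: 0.0228
gripper_force: 0.0
```

Request:
{"api": "servo_tool", "payload": {"moves": [{"dp":[0,0,0],"delta_rot":[0,0,0],"fingers":0.05},{"dp":[0,0,0],"delta_rot":[0,0,0],"fingers":0.05},{"dp":[0,0,0],"delta_rot":[0,0,0],"fingers":0.05},{"dp":[0,0,0],"delta_rot":[0,0,0],"fingers":0.05}]}}

```text
clock: 20.6
position: [0.5995, -0.3026, 0.1256]
ee_rot: [-0.254, 0.951, -0.087, -0.152]
contact_force: [1.6, -4.9, 5.7]
width: 0.0127
gripper_force: 41.4
```

```bash
python3 kn.py .003 1.185
```

```text
pos [ 0.5995 -0.3026  0.1256] t 20.6 q [-0.68  0.78  1.19  0.25  1.72  1.04] dp [-0.005 -0.003  0.018]
rot [ 0.057 -0.08   0.758]
```

Request:
{"api": "servo_tool", "payload": {"moves": [{"dp":[0,0,0],"delta_rot":[0,0,0.4],"fingers":0.05},{"dp":[0,0,0],"delta_rot":[0,0,0.36],"fingers":0.05},{"dp":[0,0,0],"delta_rot":[0,0,0],"fingers":0.05},{"dp":[0,0,0],"delta_rot":[0,0,0],"fingers":0.05}]}}

```text
clock: 21.0
position: [0.5995, -0.3025, 0.1256]
ee_rot: [-0.248, 0.947, -0.123, -0.161]
contact_force: [2.1, -5.8, 5.7]
width: 0.013
gripper_force: 41.5
```

```bash
python3 kn.py .003 1.185
```

```text
pos [ 0.5995 -0.3025  0.1256] t 21.0 q [-0.68  0.78  1.19  0.25  1.72  1.12] dp [-0.005 -0.002  0.018]
rot [ 0.054 -0.082 -0.003]
```

Exactly at target. Release, retreat and re-measure.

Request:
{"api": "servo_tool", "payload": {"moves": [{"dp":[0,0,0],"delta_rot":[0,0,0],"fingers":0.5},{"dp":[0,0,0],"delta_rot":[0,0,0],"fingers":0.6},{"dp":[0,0,0],"delta_rot":[0,0,0],"fingers":0.6},{"dp":[0,0,-0.1],"delta_rot":[0,0,0],"fingers":0.6},{"dp":[0,0,-0.2],"delta_rot":[0,0,0],"fingers":0.6}]}}

```text
clock: 21.5
position: [0.6124, -0.3295, 0.1712]
ee_rot: [-0.252, 0.945, -0.122, -0.167]
contact_force: [1.5, 0.4, -0.1]
width: 0.0515
gripper_force: 0.0
```

Request:
{"api": "servo_tool", "payload": {"moves": [{"dp":[0,0,-0.2],"delta_rot":[0,0,0],"fingers":0.6},{"dp":[0,0,-0.2],"delta_rot":[0,0,0],"fingers":0.6},{"dp":[0,0,-0.1],"delta_rot":[0,0,0],"fingers":0.6},{"dp":[-0.17,0.12,-0.03],"delta_rot":[0,0,0],"fingers":0.6},{"dp":[-0.17,0.12,-0.03],"delta_rot":[0,0,0],"fingers":0.6}]}}

```text
clock: 22.0
position: [0.5641, -0.4193, 0.2691]
ee_rot: [-0.25, 0.947, -0.121, -0.164]
contact_force: [-0.7, -0.3, -0.8]
width: 0.0515
gripper_force: 0.0
```

Request:
{"api": "servo_tool", "payload": {"moves": [{"dp":[-0.17,0.12,-0.03],"delta_rot":[0,0,0],"fingers":0.6},{"dp":[-0.17,0.12,-0.03],"delta_rot":[0,0,0],"fingers":0.6},{"dp":[-0.17,0.12,-0.03],"delta_rot":[0,0,0],"fingers":0.6},{"dp":[-0.17,0.12,-0.03],"delta_rot":[0,0,0],"fingers":0.6},{"dp":[-0.17,0.12,-0.03],"delta_rot":[0,0,0],"fingers":0.6}]}}

```text
clock: 22.5
position: [0.3765, -0.5109, 0.3055]
ee_rot: [-0.25, 0.946, -0.122, -0.164]
contact_force: [0.4, -0.7, 0.2]
width: 0.051
gripper_force: 0.0
```

Request:
{"api": "servo_tool", "payload": {"moves": [{"dp":[-0.17,0.12,-0.03],"delta_rot":[0,0,0],"fingers":0.6},{"dp":[0,0,0],"delta_rot":[0,0,0],"fingers":0.6},{"dp":[0,0,0],"delta_rot":[0,0,0],"fingers":0.6}]}}

```text
clock: 22.8
position: [0.3401, -0.5292, 0.3125]
ee_rot: [-0.25, 0.946, -0.123, -0.163]
contact_force: [0.6, 0.1, -0.7]
width: 0.051
gripper_force: 0.0
```

```bash
python3 look.py 2>/dev/null
python3 - <<'E'
from h import *
a=np.load("avg.npz")["p"]; b=np.load("avg2.npz")["p"]
f=np.load("rect.npz")["a43"]; I=f.mean(-1); v,u=np.mgrid[:400,:400]; x=u/4-50; y=50-v/4
for g in(-46,-50,-54):
    t=np.radians(g); al=x*np.sin(t)+y*np.cos(t); pe=x*np.cos(t)-y*np.sin(t)
    print(g,[[int(I[(abs(al-s)<1.2)&(abs(pe-q)<.6)].mean()) for q in range(-1,7)] for s in(5,9,13,17)])
for n,(x0,x1,y0,y1) in dict(tub=(250,305,270,325),jar=(265,305,188,238),cups=(178,230,148,205)).items(): print(n,abs(a-b)[y0:y1,x0:x1].max())
E
```

```text
37 104 [-0.17  1.61] [43.46258166 13.61995136] bar -50.76428205846737
40 85 [0.09 0.75] [41.66821092 13.03257276] bar -49.58311953340731
marker 32 [-29.   24.6] -49.681932426209045 38.08086678460132
-46 [[90, 84, 74, 60, 49, 39, 30, 26], [86, 79, 67, 57, 46, 35, 28, 25], [79, 71, 62, 51, 40, 32, 28, 25], [69, 66, 59, 49, 39, 32, 27, 24]]
-50 [[92, 86, 78, 65, 53, 42, 33, 27], [88, 84, 75, 64, 52, 42, 32, 27], [82, 78, 70, 60, 50, 39, 32, 28], [67, 69, 66, 61, 52, 41, 34, 29]]
-54 [[93, 88, 82, 70, 57, 46, 36, 28], [89, 87, 81, 71, 59, 49, 37, 29], [82, 82, 78, 69, 59, 49, 38, 31], [60, 66, 69, 67, 62, 54, 44, 36]]
tub 5.0
jar 4.599999999999994
cups 5.099999999999994
```

The bar now reads −50°, the marker −49.7°, and the bystanders have not moved. Handing in.

```bash
python3 -c "
from rig import manip
print(manip.sign_off())"
```

```text
the job is handed in; nothing more can be done
None
```

The steel pot stands on the floor of the bath pot, and the heat knob is set to the orange marker (measured within about 1°). The tub, jar and cups have not moved, and the job was handed in at about 23 s on the robot's clock.

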